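# Lock the loose vial rack to its dock with the cam lock

## Robot

A 6-joint arm with a two-finger parallel gripper is mounted at the origin on a cart in front of the work surface, level with it; the furniture and walls round the work are solid. World frame = base frame: x ahead of the robot, y to its left, z up, the work surface at z = 0. Lengths are in m, angles in rad, forces in N, time in s.
With the tool pointing down it reaches from about 0.25 to 0.775 m from the base axis. Payload 8.9 kg.
Tool frame: the origin (TCP) lies at the very end of the fingers, on their centre line; the grasp point (between the pads) lies 19 mm behind it; z points along the fingers, y is the line along which they close (so a half turn about z gives the same grasp; the last joint's range is limited). The gripper opens to 85 mm and grips with 20 to 120 N. Pads are 22 mm wide; open, the fingers measure 114 mm over their backs; the gripper's body (76 mm by 85 mm) begins 54 mm behind the grasp point. The pads swing forward as they close: fully open they stand 13 mm farther back than shut.
Start: joints at [1.165, 0.291, -0.153, 1.127, 0, 1.431], TCP at [0.138, 0.506, 0.231] pointing down, gripper open.
Joint ranges: [-2.52, 2.52], [-0.91, 1.74], [-1.3, 1.37], [-1.96, 2.02], [-1.52, 1.47], [-3.14, 3.14]. Speed limits (rad/s): [2.22, 2.22, 2.79, 3.14, 3.14, 3.14].

## Interface

Orientations are given as [roll, pitch, yaw] about the fixed x, y, z axes, in that order (R = Rz(yaw) Ry(pitch) Rx(roll)).
In Python, from workcell import status, vision, r gives the robot as it stands.
- The arm moves only by the shell command python3 -m handwheel 'ROWS'. ROWS is JSON, a list of rows, each an object with "dp": the shift along the world's x, y, z in mm, a list of three; "twist": the turn, a rotation vector about the world's x, y, z in rad, a list of three; "grip": the closure, from 0 (fully open) to 1 (shut). In form: [{"dp": [x, y, z], "twist": [rx, ry, rz], "grip": grip}, ...]. A call has 1 to 5 rows; each row is the pose to reach, as a shift and turn from the pose commanded when the call began; what a row does not reach only later rows make up. A row lasts 1/12 s, in which the tool goes at most 41.7 mm and 7.16 degrees, less where a joint would pass 70% of its speed; a pose out of reach is approached as far as the arm can. A call with a gripper value outside its range is refused whole. The fingers move at their own pace and stop on an object; the grip force is fixed at half the most. Time passes only in rows, so rows that repeat a pose let the fingers close. It gives the time, the measured TCP pose, the force, the opening and the grip force at its end, in the units of the state.
- status.get_state(): the state, without advancing time (a new reading comes with each control period).
- vision.capture(name): name is "side" or "top"; returns (picture, depth): 480x640x3 uint8, red, green, blue; 480x640 float32, m along the optical axis (not along the pixel's ray), 0 where there is no reading.
- vision.camera_model(name): a dict with "camera_matrix" (3x3 intrinsics, pixels), "k1" (the pictures are not rectified: a ray, as slopes to the right and down, at radius r is drawn at 1 + k1 r^2 times it, then the intrinsics apply), "R" (3x3) and "t" (3): a world point X has camera coordinates R X + t. Camera axes: x right, y down, z forward; pixel columns grow to the right and rows downward; lengths in m; the calibration is good to about 2 mm. A picture is of the moment at which its call begins. camera_model takes no time and is no camera call.
- r.close_job(): hands the job in; it is judged then, once.
The state is a dict: "time": time; "joint_pos": joint angles; "dq": joint speeds; "joint_efforts": joint torques, N m; "position": TCP position; "eef_rot": TCP orientation; "ft_force": force on the tool from outside, world axes, zero at the start; "torque": the same for the moment, N m; "opening": finger opening in m; "finger_force": force on a finger pad.
Only numpy, scipy, OpenCV 4.12 (cv2) and the standard library are available. Lean on these libraries where they do the work, as an engineer would, in place of code of your own. Each camera call takes 0.05 s, during which the arm holds its last target. There are 200 camera calls.

## Task

One of the two vial racks still stands a few millimetres off its aluminium dock. Take the flat-blade driver (the one with the flat paddle handle) out of the wooden block, stand its blade in the slot of that dock's cam disc and turn the disc clockwise to its stop, so that it draws the rack up flush, then let go and leave the driver standing in the slot. Leave the disc of the rack that is already locked as it is.

Things in the scene. Friction and masses are not known exactly. Their poses are not given: they have to be found in the camera images.
- driver_grip (a point): Centre of the flat-blade driver's black paddle handle: 44 mm long (x), 18 thick (y, grip across it), 42 high (z, up). The blade, 30 mm wide along x and 6 thick, has its flat tip 63 mm below this point. It stands upright, 22 mm deep in a light wooden block 44 mm high: lift it straight up 35 mm or more. The round-handled spinner 68 mm away in the block is not needed.
- slot (a point): Centre of the slot's mouth, 60 mm above the bench, on the steel cam disc (62 mm across) of the dock whose rack stands off; x runs along the slot, z up; turns with the disc. The slot runs right across, 9 mm wide, flared to 22 mm at the mouth, 22 mm deep: with the blade on its floor the handle's centre is 41 mm above this point. An open slot points at its rack, a locked one lies across.
- disc (a joint): Angle of that disc, rad: 0 to 0.1 at the start (open), growing clockwise seen from above to its stop at 1.4. Turning takes about 0.1 N m; it stays where it is left. The blade has 0.1 rad of play in the slot. A wall under the disc hooks behind the pin of the rack's bolt and draws the rack in; it is home from about 1.1 on.
- edge (a point): Middle of the top edge, facing the dock, of the grey vial rack that stands off (62 x 66 x 34 mm, small vials in it); 40 mm above the bench. The rack slides between rails on the dock's base plate, its bolt already reaching under the disc. Horizontally this point is 44 to 47 mm from the disc's centre at the start, 38 mm when the rack is flush with the dock.
- disc_locked (a joint): Angle of the cam disc of the other dock, rad, whose rack is already flush: 1.3 to 1.4, to be left so.
Not all that is in view belongs to the job. Of the things that look like the part that bears driver_grip, the smaller one is meant.

How it is judged:
On the way, in this order (a step that is already met when the one before it is completed fails the run):
1. the driver stands with its blade in the slot of the open disc (horizontal distance between driver_grip and slot below 0.02 m and z of driver_grip in the frame of slot below 0.05 m and value of joint disc below 0.7 rad), for 0.1 s.
2. the disc is turned with the driver in it and the rack is drawn in (value of joint disc above 1.05 rad and horizontal distance between edge and slot below 0.0415 m and horizontal distance between driver_grip and slot below 0.03 m and z of driver_grip in the frame of slot below 0.05 m), for 0.1 s.
At the end, for the whole second after the job is handed in: The open disc is turned to within about 0.35 rad (20 degrees) of its stop, the loose rack stands within 3.5 mm of its dock's front, the driver is left standing in the slot (handle centre within 30 mm of the disc's axis, leaning less than about 28 degrees), and the other disc is still locked (all of step 2 and angle between driver_grip's own z axis and vertical below 0.5 rad and value of joint disc_locked above 1.15 rad); the robot touches nothing.
It fails at once if the disc of the rack that is already locked is turned back (value of joint disc_locked below 1.1 rad).
It also fails if it takes over 45 s, if anything falls off the work surface, if the arm or the gripper's body presses on something with over 40 N, if the wrist force passes 120 N, or if a joint passes its speed limit or range.

## Working session

There is one attempt and no reset: what is moved stays moved. The work goes in short steps, Python scripts to look and compute and a shell command to move; the robot and the scene stay as the last step left them, time stands still between calls to the robot, and variables do not carry over. Pictures are saved under pics/ and viewed, at most 10 in all, crops included, and the job is handed in when it is done.

```bash
mkdir -p pics; cat > h.py <<'E'
import numpy as np, cv2
from workcell import status, vision, r
def cap(n):
    p,d=vision.capture(n); return p,d,vision.camera_model(n)
def world(uv,d,m,z=None):
    K=np.array(m["camera_matrix"]);k=m["k1"]
    uv=np.atleast_2d(uv).astype(float)
    xy=cv2.undistortPoints(uv.reshape(-1,1,2),K,np.array([k,0,0,0,0.])).reshape(-1,2)
    R=np.array(m["R"]);t=np.array(m["t"]);out=[]
    for (u,v),(a,b) in zip(uv,xy):
        ray=R.T@np.array([a,b,1]);c=-R.T@t
        s=d[int(round(v)),int(round(u))] if z is None else (z-c[2])/ray[2]
        out.append(c+s*ray)
    return np.array(out)
def cloud(d,m):
    v,u=np.nonzero(d>0)
    K=np.array(m["camera_matrix"])
    xy=cv2.undistortPoints(np.stack([u,v],1).astype(float).reshape(-1,1,2),K,np.array([m["k1"],0,0,0,0.])).reshape(-1,2)
    P=np.c_[xy,np.ones(len(u))]*d[v,u][:,None]
    W=np.full(d.shape+(3,),np.nan); W[v,u]=(P-np.array(m["t"]))@np.array(m["R"]); return W
def save(n,p): cv2.imwrite("pics/"+n,cv2.cvtColor(p,cv2.COLOR_RGB2BGR))
E
python3 - <<'E'
from h import *
for n in("top","side"):
    p,d,m=cap(n); save(n+"0.png",p); np.savez(n+"0.npz",p=p,d=d); R=np.array(m["R"]);print(n,-R.T@np.array(m["t"]),R[2])
E
```

```text
top [ 0.51243498 -0.28429386  0.92346394] [ 0.17561808  0.03806984 -0.983722  ]
side [ 0.31681545 -0.96750463  0.6757431 ] [ 0.35150898  0.7137946  -0.60575466]
```

View pics/top0.png

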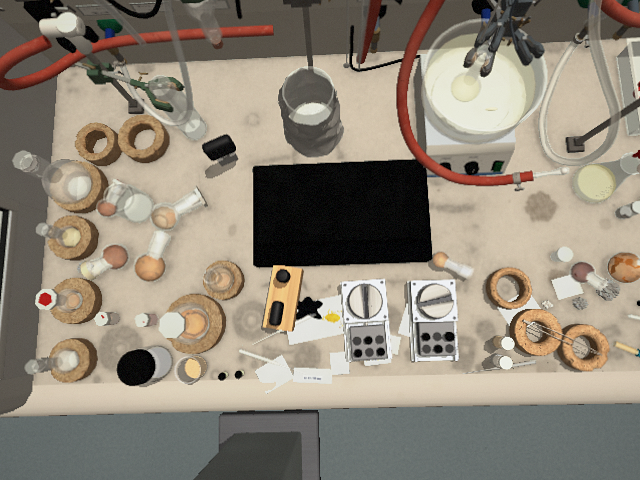

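View pics/side0.png

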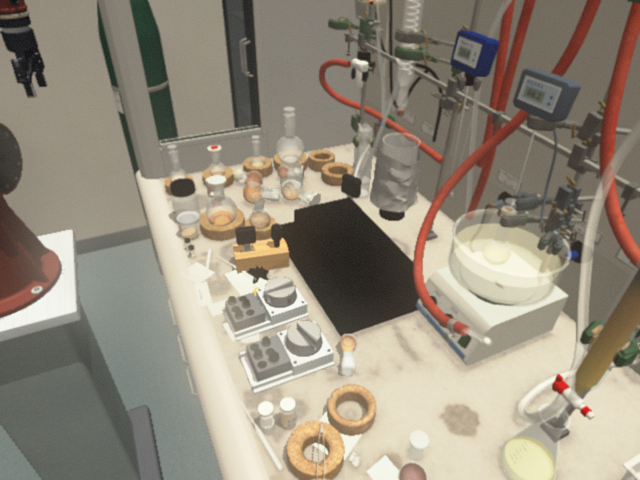

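Candidates for the driver:
- Paddle in the wooden block, at (276,313).
- Round spinner in the block, at (284,275).
- Black paddle-like object, at (220,148).

I choose the one in the block. For the docks, the left disc at (364,299) has its slot pointing at its rack, so it is open. The right disc at (435,301) has its slot lying across, so it is locked. I'll check this in a crop.

```bash
python3 - <<'E'
from h import *
z=np.load("top0.npz");p,d=z["p"],z["d"];m=vision.camera_model("top")
c=p[255:375,255:465];save("c0.png",cv2.resize(c,None,fx=3.7,fy=3.7,interpolation=cv2.INTER_CUBIC))
W=cloud(d,m)
names={"paddle":(276,313),"round":(284,275),"discL":(364,299),"discR":(435,301),"rackL":(368,342),"other":(220,148)}
for n,(u,v) in names.items(): print(n,W[v,u].round(4))
# paddle top pts
w=W[250:340,258:310].reshape(-1,3);q=w[(w[:,2]>0.095)];print(len(q),q[:,2].max())
for lo in(0.07,0.1,0.11):
  pass
import cv2
for n,(u0,u1,v0,v1,lo,hi) in {"pad":(262,292,296,335,.075,.12),"discL":(335,390,275,330,.053,.066),"discR":(410,462,275,330,.053,.066)}.items():
  w=W[v0:v1,u0:u1].reshape(-1,3);w=w[(w[:,2]>lo)&(w[:,2]<hi)]
  r_=cv2.minAreaRect((w[:,:2]*1000).astype(np.float32));print(n,len(w),w.mean(0).round(4),r_,np.percentile(w[:,2],[5,50,95]).round(4))
E
```

```text
paddle [ 0.5166 -0.1665  0.1059]
round [ 0.5836 -0.1807  0.0993]
discL [ 0.5384 -0.3251  0.0388]
discR [ 0.5308 -0.4585  0.0371]
rackL [ 0.4595 -0.3284  0.0505]
other [ 0.829  -0.0618  0.0991]
374 0.10866972944880357
pad 281 [ 0.5163 -0.1655  0.1011] ((516.6559448242188, -163.9399871826172), (18.730363845825195, 43.15171813964844), 80.01050567626953) [0.0837 0.1032 0.1062]
discL 712 [ 0.5343 -0.326   0.0588] ((534.287353515625, -325.8623046875), (59.44377517700195, 58.819000244140625), 88.34940338134766) [0.056  0.0589 0.0614]
discR 737 [ 0.5304 -0.4559  0.0589] ((530.5654296875, -456.2926330566406), (61.937705993652344, 58.37705612182617), 88.55195617675781) [0.0562 0.059  0.0618]
```

View pics/c0.png

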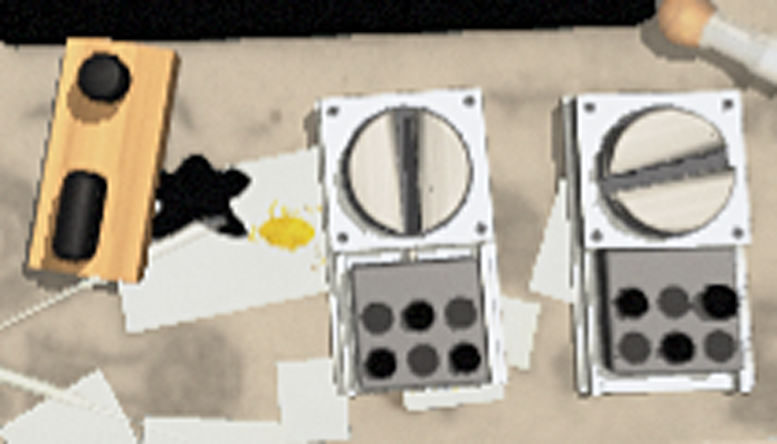

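The crop shows the left dock (crop ~(405,170)) is open: there's a gap with the bolt visible and the slot points at the rack. The right one lies across. The paddle driver is in the block at crop (77,215). Next I refine yaw angles and check the tool orientation.

```bash
python3 - <<'E'
from h import *
from scipy.spatial.transform import Rotation as Ro
z=np.load("top0.npz");W=cloud(z["d"],vision.camera_model("top"))
def fit(n,u0,u1,v0,v1,lo,hi,c=None,rad=1):
  w=W[v0:v1,u0:u1].reshape(-1,3);w=w[(w[:,2]>lo)&(w[:,2]<hi)]
  if c is not None: w=w[np.hypot(*(w[:,:2]-c).T)<rad]
  e,V=np.linalg.eigh(np.cov(w[:,:2].T));a=V[:,1]*np.sign(V[0,1]);print(n,len(w),w.mean(0).round(4),"yaw",np.arctan2(a[1],a[0]).round(3),np.sqrt(e).round(4))
fit("padtop",262,292,296,335,.1,.12)
fit("round",270,300,262,290,.09,.13)
fit("block",255,305,260,340,.038,.050)
fit("slotL",335,390,275,330,.03,.048,(.534,-.326),.024)
fit("slotR",410,462,275,330,.03,.048,(.5305,-.456),.024)
fit("rackL",340,395,320,365,.034,.044)
s=status.get_state();print({k:np.round(s[k],3) for k in("time","position","eef_rot","joint_pos","ft_force","opening")})
E
```

```text
padtop 226 [ 0.5164 -0.1643  0.1037] yaw -0.178 [0.0048 0.0121]
round 142 [ 0.5824 -0.1769  0.0985] yaw -0.225 [0.0059 0.0061]
block 1438 [ 0.5473 -0.1715  0.0429] yaw -0.157 [0.0183 0.0347]
slotL 119 [ 0.5341 -0.3263  0.0377] yaw 0.015 [0.0026 0.0138]
slotR 123 [ 0.5303 -0.4558  0.0376] yaw -1.372 [0.0026 0.014 ]
rackL 1068 [ 0.4607 -0.3283  0.0388] yaw 1.286 [0.0185 0.0192]
{'time': np.float64(0.1), 'position': array([0.138, 0.506, 0.231]), 'eef_rot': array([-3.14 , -0.   ,  2.875]), 'joint_pos': array([ 1.165,  0.291, -0.154,  1.127,  0.   ,  1.432]), 'ft_force': array([-0.327, -0.601, -0.751]), 'opening': np.float64(0.086)}
```

```bash
python3 -m handwheel '[{"dp":[0,0,40],"twist":[0,0,0.03],"grip":0},{"dp":[10,-20,65],"twist":[0,0,0.09],"grip":0},{"dp":[25,-50,70],"twist":[0,0,0.09],"grip":0},{"dp":[43,-80,70],"twist":[0,0,0.09],"grip":0},{"dp":[60,-110,70],"twist":[0,0,0.09],"grip":0}]'
python3 -m handwheel '[{"dp":[20,-35,0],"twist":[0,0,0],"grip":0},{"dp":[40,-70,0],"twist":[0,0,0],"grip":0},{"dp":[60,-105,0],"twist":[0,0,0],"grip":0},{"dp":[80,-140,0],"twist":[0,0,0],"grip":0},{"dp":[100,-175,0],"twist":[0,0,0],"grip":0}]'
```

```text
time: 0.52
position: [0.1988, 0.3954, 0.3016]
eef_rot: [3.141, 0.0, 2.966]
ft_force: [1.3, -0.2, -0.4]
opening: 0.0857
finger_force: 0.0
time: 0.93
position: [0.2986, 0.2197, 0.3012]
eef_rot: [3.142, 0.0, 2.965]
ft_force: [1.7, 0.4, 1.0]
opening: 0.0852
finger_force: 0.0
```

```bash
python3 -m handwheel '[{"dp":[20,-36,0],"twist":[0,0,0],"grip":0},{"dp":[40,-72,0],"twist":[0,0,0],"grip":0},{"dp":[60,-108,0],"twist":[0,0,0],"grip":0},{"dp":[80,-144,0],"twist":[0,0,0],"grip":0},{"dp":[100,-178,0],"twist":[0,0,0],"grip":0}]'
python3 -m handwheel '[{"dp":[20,-36,-15],"twist":[0,0,0],"grip":0},{"dp":[40,-72,-30],"twist":[0,0,0],"grip":0},{"dp":[60,-108,-45],"twist":[0,0,0],"grip":0},{"dp":[80,-144,-60],"twist":[0,0,0],"grip":0},{"dp":[100,-178,-75],"twist":[0,0,0],"grip":0}]'
python3 -m handwheel '[{"dp":[17,-27,-20],"twist":[0,0,0],"grip":0},{"dp":[17,-27,-45],"twist":[0,0,0],"grip":0},{"dp":[17,-27,-60],"twist":[0,0,0],"grip":0}]'
python3 - <<'E'
from h import *
p,d,m=cap("side");c=p[190:340,190:350];save("s1.png",cv2.resize(c,None,fx=3.7,fy=3.7,interpolation=cv2.INTER_CUBIC))
E
```

```text
time: 1.35
position: [0.3987, 0.0412, 0.3013]
eef_rot: [3.142, 0.0, 2.964]
ft_force: [0.9, 1.4, 0.3]
opening: 0.0855
finger_force: 0.0
time: 1.77
position: [0.4944, -0.1292, 0.2286]
eef_rot: [3.142, -0.0, 2.964]
ft_force: [1.4, 0.3, 0.6]
opening: 0.0851
finger_force: 0.0
time: 2.02
position: [0.5106, -0.1555, 0.1666]
eef_rot: [3.141, -0.003, 2.962]
ft_force: [-0.3, -0.1, 0.1]
opening: 0.0852
finger_force: 0.0
```

View pics/s1.png

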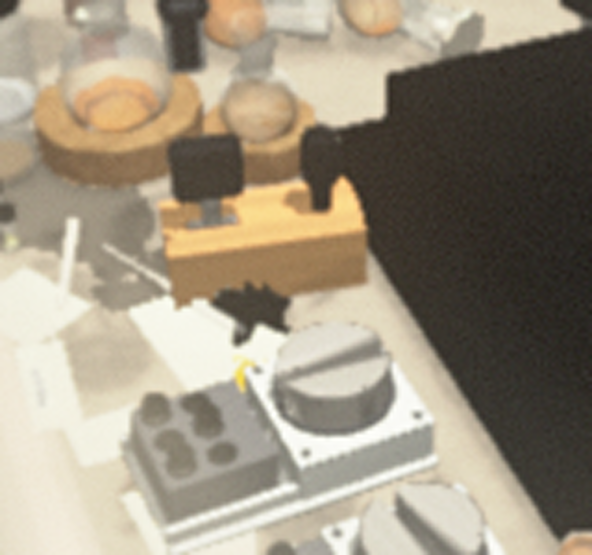

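The driver stands at crop (205,170) and the open disc is at (333,370). What I can see of the fingers is unclear, perhaps (183,35) and (255,55), so I'll view the wider frame.

```bash
python3 - <<'E'
from h import *
p,d,m=cap("side");R=np.array(m["R"]);t=np.array(m["t"]);K=np.array(m["camera_matrix"])
s=status.get_state();pos=np.array(s["position"])
for X in(pos,pos+[-.0,.043,0],pos+[0,-.043,0],[.5164,-.1643,.104]):
  c=R@np.array(X)+t;x=c[:2]/c[2];x=x*(1+m["k1"]*x@x);print((K[:2,:2]@x+K[:2,2]).round(1),c[2].round(3))
c=p[80:330,130:400];save("s2.png",cv2.resize(c,None,fx=2.2,fy=2.2,interpolation=cv2.INTER_CUBIC))
E
```

```text
[237.8 202. ] 0.957
[232.1 192.4] 0.988
[243.9 212.3] 0.926
[245.2 228.3] 0.99
```

View pics/s2.png

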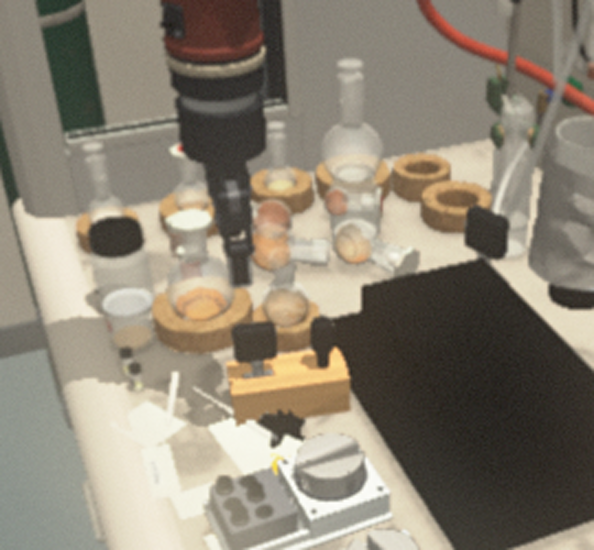

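The fingers hang directly above the paddle, at crop (240,280) over (253,340). Now I descend and grip.

```bash
python3 -m handwheel '[{"dp":[1,-2,-35],"twist":[0,0,0],"grip":0},{"dp":[1,-2,-70],"twist":[0,0,0],"grip":0},{"dp":[1,-2,-96],"twist":[0,0,0],"grip":0},{"dp":[1,-2,-96],"twist":[0,0,0],"grip":0},{"dp":[1,-2,-96],"twist":[0,0,0],"grip":0.3}]'
python3 -m handwheel '[{"dp":[0,0,0],"twist":[0,0,0],"grip":0.6},{"dp":[0,0,0],"twist":[0,0,0],"grip":0.9},{"dp":[0,0,0],"twist":[0,0,0],"grip":1},{"dp":[0,0,0],"twist":[0,0,0],"grip":1},{"dp":[0,0,0],"twist":[0,0,0],"grip":1}]'
```

```text
time: 2.53
position: [0.5117, -0.1557, 0.074]
eef_rot: [3.141, -0.001, 2.965]
ft_force: [0.7, -0.3, 0.9]
opening: 0.0754
finger_force: 0.0
time: 2.95
position: [0.5126, -0.1579, 0.0748]
eef_rot: [-3.138, 0.002, 2.964]
ft_force: [-3.3, -9.5, -0.3]
opening: 0.0169
finger_force: 58.0
```

Gripped (17 mm opening). I relieve the 9 N side load, then lift.

```bash
python3 -m handwheel '[{"dp":[0,-2,0],"twist":[0,0,0],"grip":1},{"dp":[0,-4,0],"twist":[0,0,0],"grip":1},{"dp":[0,-4,0],"twist":[0,0,0],"grip":1}]'

```

```text
time: 3.2
position: [0.5125, -0.1599, 0.0744]
eef_rot: [3.14, 0.001, 2.965]
ft_force: [-0.8, 2.6, 7.3]
opening: 0.0172
finger_force: 60.7
```

```bash
python3 -m handwheel '[{"dp":[0,1,12],"twist":[0,0,0],"grip":1},{"dp":[0,1,25],"twist":[0,0,0],"grip":1},{"dp":[0,1,40],"twist":[0,0,0],"grip":1},{"dp":[0,1,65],"twist":[0,0,0],"grip":1},{"dp":[0,1,90],"twist":[0,0,0],"grip":1}]'
python3 -m handwheel '[{"dp":[0,0,0],"twist":[0,0,0.1],"grip":1},{"dp":[0,0,0],"twist":[0,0,0.18],"grip":1},{"dp":[0,0,0],"twist":[0,0,0.18],"grip":1}]'
python3 - <<'E'
from h import *
s=status.get_state();print(s["position"],s["eef_rot"],s["opening"])
for n in("top","side"):
  p,d,m=cap(n);np.savez(n+"1.npz",p=p,d=d)
  R=np.array(m["R"]);t=np.array(m["t"]);K=np.array(m["camera_matrix"])
  X=np.array(s["position"]);c=R@X+t;x=c[:2]/c[2];x=x*(1+m["k1"]*x@x);u,v=(K[:2,:2]@x+K[:2,2]).astype(int);print(n,u,v)
  if n=="side":
    c=p[v-70:v+80,u-80:u+80];save("s3.png",cv2.resize(c,None,fx=3.7,fy=3.7,interpolation=cv2.INTER_CUBIC))
E
```

```text
time: 3.62
position: [0.5114, -0.1588, 0.1641]
eef_rot: [3.141, -0.002, 2.965]
ft_force: [0.9, -1.0, -0.4]
opening: 0.0171
finger_force: 59.6
time: 3.87
position: [0.5122, -0.1591, 0.1641]
eef_rot: [-3.142, 0.001, -3.135]
ft_force: [0.1, -0.4, -2.6]
opening: 0.0169
finger_force: 59.5
[ 0.51222237 -0.15911266  0.1640725 ] [-3.14153447e+00  7.36120230e-04 -3.13471451e+00] 0.016934681991209555
top 266 315
side 240 204
```

View pics/s3.png

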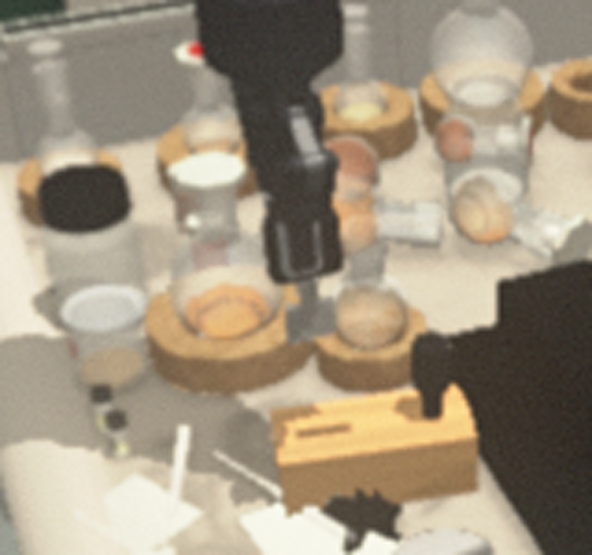

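The driver is lifted clear and held upright, with the blade tip near crop (310,320). Now I cross-check the disc-to-driver displacement with the side camera.

```bash
python3 - <<'E'
from h import *
z=np.load("side0.npz");W=cloud(z["d"],vision.camera_model("side"))
w=W[270:315,255:310].reshape(-1,3);w=w[(w[:,2]>.054)&(w[:,2]<.066)];q=(w[:,:2]*1000).astype(np.float32);print("disc",len(w),cv2.minEnclosingCircle(q),w[:,2].mean())
w=W[222:250,230:262].reshape(-1,3);w=w[(w[:,2]>.075)&(w[:,2]<.12)];print("paddle",len(w),w.mean(0),w.min(0),w.max(0))
z=np.load("top0.npz");W=cloud(z["d"],vision.camera_model("top"))
w=W[275:330,335:390].reshape(-1,3);w=w[(w[:,2]>.054)&(w[:,2]<.066)];print("top disc",cv2.minEnclosingCircle((w[:,:2]*1000).astype(np.float32)))
z=np.load("side1.npz");W=cloud(z["d"],vision.camera_model("side"))
w=W[205:228,215:262].reshape(-1,3);w=w[(w[:,2]>.08)&(w[:,2]<.15)&(abs(w[:,0]-.51)<.04)&(abs(w[:,1]+.16)<.04)];b=w[w[:,2]<.14];print("held",len(w),b.mean(0),b.min(0),b.max(0))
E
```

```text
disc 507 ((558.6708984375, -320.0657653808594), 55.86687088012695) 0.05890213096231969
paddle 296 [ 0.51418067 -0.16808352  0.0932078 ] [ 0.49358257 -0.17582071  0.0750204 ] [ 0.53671014 -0.15183758  0.10705844]
top disc ((534.1326293945312, -326.1287536621094), 30.918027877807617)
held 172 [ 0.51521337 -0.1615678   0.12471835] [ 0.50063315 -0.16640205  0.11102116] [ 0.53042638 -0.15504061  0.13994183]
```

```bash
python3 -m handwheel '[{"dp":[4,-35,0],"twist":[0,0,0],"grip":1},{"dp":[8,-70,0],"twist":[0,0,0],"grip":1},{"dp":[12,-105,0],"twist":[0,0,0],"grip":1},{"dp":[16,-140,0],"twist":[0,0,0],"grip":1},{"dp":[18.5,-166,0],"twist":[0,0,0],"grip":1}]'
python3 -m handwheel '[{"dp":[0,0,-15],"twist":[0,0,0],"grip":1},{"dp":[0,0,-30],"twist":[0,0,0],"grip":1},{"dp":[0,0,-40],"twist":[0,0,0],"grip":1},{"dp":[0,0,-40],"twist":[0,0,0],"grip":1}]'
python3 - <<'E'
from h import *
s=status.get_state();print(s["position"],s["eef_rot"],s["ft_force"])
p,d,m=cap("side");save("s4.png",cv2.resize(p[200:350,210:370],None,fx=3.7,fy=3.7,interpolation=cv2.INTER_CUBIC))
W=cloud(d,m);w=W[200:310,250:320].reshape(-1,3);P=s["position"]
w=w[(w[:,2]>.066)&(w[:,2]<.1)&(abs(w[:,0]-P[0])<.04)&(abs(w[:,1]-P[1])<.03)];b=w[w[:,2]<.088];print("blade",len(b),np.median(b,0),b.min(0),b.max(0))
E
```

```text
time: 4.38
position: [0.5304, -0.3278, 0.163]
eef_rot: [-3.141, -0.0, 3.141]
ft_force: [-0.5, -0.8, 0.0]
opening: 0.0173
finger_force: 59.4
time: 4.72
position: [0.5291, -0.324, 0.1208]
eef_rot: [3.139, -0.004, -3.14]
ft_force: [-0.6, 0.2, -2.1]
opening: 0.0173
finger_force: 59.7
[ 0.52910114 -0.32404264  0.12084332] [ 3.13866744 -0.00358848 -3.14023787] [-0.57551648  0.24610051 -2.12625911]
blade 116 [ 0.53236701 -0.32678864  0.07852323] [ 0.51768985 -0.32974645  0.06661517] [ 0.54772504 -0.32399816  0.08785677]
```

View pics/s4.png

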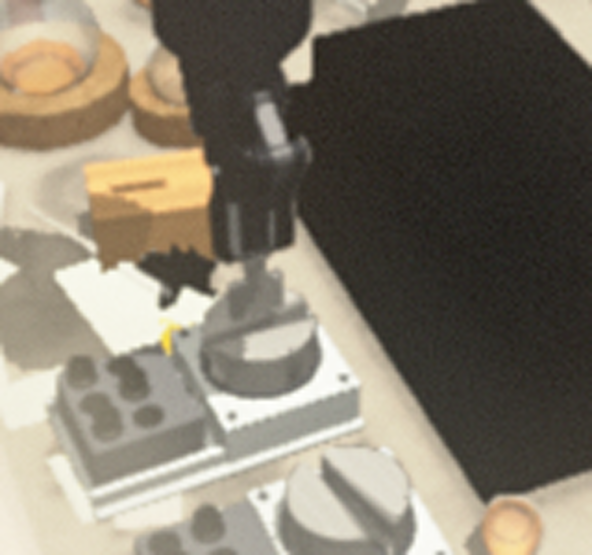

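The blade hangs right over the slot (crop ~(258,300), slot at (265,335)). I shift 1.5 mm and descend into it.

```bash
python3 -m handwheel '[{"dp":[1.5,-1.5,-4],"twist":[0,0,0.01],"grip":1},{"dp":[1.5,-1.5,-10],"twist":[0,0,0.01],"grip":1},{"dp":[1.5,-1.5,-16],"twist":[0,0,0.01],"grip":1},{"dp":[1.5,-1.5,-20],"twist":[0,0,0.01],"grip":1},{"dp":[1.5,-1.5,-20],"twist":[0,0,0.01],"grip":1}]'
```

```text
time: 5.18
position: [0.5342, -0.3282, 0.1097]
eef_rot: [-3.136, 0.006, -3.128]
ft_force: [-10.2, 5.7, 47.8]
opening: 0.0173
finger_force: 67.8
```

```bash
python3 -m handwheel '[{"dp":[0,0,10],"twist":[0,0,0],"grip":1},{"dp":[0,0,14],"twist":[0,0,0],"grip":1},{"dp":[0,0,14],"twist":[0,0,0],"grip":1},{"dp":[0,0,14],"twist":[0,0,0],"grip":1}]'
python3 - <<'E'
from h import *
s=status.get_state();P=s["position"];print(P,s["eef_rot"],s["ft_force"])
p,d,m=cap("side");save("s5.png",cv2.resize(p[235:315,240:320],None,fx=7,fy=7,interpolation=cv2.INTER_CUBIC))
W=cloud(d,m);w=W[200:310,250:320].reshape(-1,3)
b=w[(w[:,2]>.066)&(w[:,2]<.084)&(abs(w[:,0]-P[0])<.04)&(abs(w[:,1]-P[1])<.03)];print("blade",len(b),np.median(b,0),b.min(0),b.max(0))
t=w[(w[:,2]>.035)&(w[:,2]<.053)&(np.hypot(w[:,0]-.534,w[:,1]+.326)<.026)];print("slot pts",len(t),t.mean(0),t.min(0),t.max(0))
z=np.load("side0.npz");w=cloud(z["d"],m)[270:315,255:310].reshape(-1,3)
w=w[np.hypot(w[:,0]-.534,w[:,1]+.326)<.032]
for lo,hi in((.036,.05),(.05,.056),(.057,.064)):
  k=w[(w[:,2]>lo)&(w[:,2]<hi)]; print(lo,len(k),k.mean(0),np.percentile(k[:,1],[2,50,98]))
f=w[(w[:,2]>.057)]; h,e=np.histogram(f[:,1],np.arange(-.36,-.29,.004));print(np.c_[(e[:-1]*1000).round(),h].T)
w=cloud(np.load("top0.npz")["d"],vision.camera_model("top"))[275:330,335:390].reshape(-1,3)
w=w[np.hypot(w[:,0]-.534,w[:,1]+.326)<.02]
for a in np.arange(-.344,-.308,.003):
  k=w[(w[:,1]>=a)&(w[:,1]<a+.003)];print(round(a,3),len(k),np.percentile(k[:,2],[5,50,95]).round(4))
E
```

```text
time: 5.52
position: [0.5321, -0.3265, 0.1172]
eef_rot: [3.142, -0.0, -3.128]
ft_force: [-0.2, -0.1, -1.8]
opening: 0.017
finger_force: 60.7
[ 0.53209068 -0.32652252  0.11716532] [ 3.14152202e+00 -8.51771314e-05 -3.12832687e+00] [-0.1948002  -0.06625659 -1.75120857]
blade 106 [ 0.53350936 -0.32857687  0.07569821] [ 0.52022464 -0.33162325  0.06667385] [ 0.54977078 -0.32304912  0.08385462]
slot pts 36 [ 0.53533879 -0.3190991   0.05067757] [ 0.51273402 -0.32149722  0.04685085] [ 0.55791953 -0.31627555  0.05277933]
0.036 202 [ 0.52771468 -0.34416609  0.04296654] [-0.35659981 -0.34920354 -0.31784555]
0.05 129 [ 0.5310125  -0.33310327  0.05307506] [-0.35491157 -0.32120207 -0.31678006]
0.057 421 [ 0.53352613 -0.32635309  0.05950119] [-0.35379085 -0.32979682 -0.29744413]
[[-360. -356. -352. -348. -344. -340. -336. -332. -328. -324. -320. -316.
  -312. -308. -304. -300. -296.]
 [   1.   20.   29.   39.   35.   41.   32.   18.    0.    8.   39.   49.
    32.   33.   23.   20.    2.]]
-0.344 17 [0.0573 0.0602 0.0613]
-0.341 30 [0.0574 0.0595 0.0613]
-0.338 29 [0.0567 0.0585 0.0608]
-0.335 33 [0.0558 0.0579 0.0606]
-0.332 45 [0.0352 0.0494 0.0581]
-0.329 32 [0.0346 0.0373 0.04  ]
-0.326 34 [0.0348 0.0371 0.0401]
-0.323 23 [0.0363 0.0514 0.0587]
-0.32 32 [0.0557 0.0577 0.0598]
-0.317 32 [0.0573 0.0592 0.0604]
-0.314 24 [0.0571 0.0593 0.0611]
-0.311 18 [0.0579 0.06   0.0609]
```

View pics/s5.png

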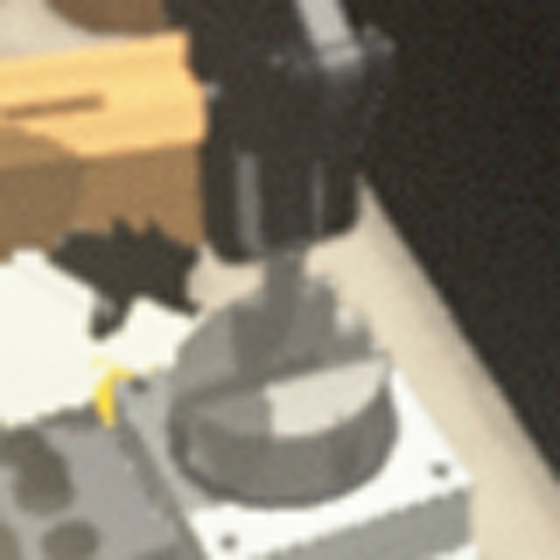

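The blade tip met the flare just off the slot (blade centre around y=-0.328, slot around -0.326). I press lightly and search in +y.

```bash
python3 -m handwheel '[{"dp":[0,1,-5],"twist":[0,0,0],"grip":1},{"dp":[0,1,-9],"twist":[0,0,0],"grip":1},{"dp":[0,1,-10],"twist":[0,0,0],"grip":1}]'
python3 -m handwheel '[{"dp":[0,0.7,-1],"twist":[0,0,0],"grip":1},{"dp":[0,1.3,-1],"twist":[0,0,0],"grip":1}]'
python3 -m handwheel '[{"dp":[0,0.7,0],"twist":[0,0,0],"grip":1},{"dp":[0,1.3,0],"twist":[0,0,0],"grip":1}]'
```

```text
time: 5.82
position: [0.5314, -0.325, 0.1058]
eef_rot: [3.14, -0.002, -3.128]
ft_force: [-0.3, 0.2, -2.0]
opening: 0.0172
finger_force: 60.7
time: 5.98
position: [0.5318, -0.3241, 0.1059]
eef_rot: [3.141, -0.001, -3.128]
ft_force: [0.1, 0.3, -1.1]
opening: 0.0172
finger_force: 60.7
time: 6.15
position: [0.5321, -0.3231, 0.1066]
eef_rot: [-3.141, 0.0, -3.128]
ft_force: [-0.8, -1.5, -2.3]
opening: 0.0177
finger_force: 60.6
```

```bash
python3 -m handwheel '[{"dp":[0,-1.8,0],"twist":[0,0,0],"grip":1},{"dp":[0,-1.8,-2],"twist":[0,0,0],"grip":1},{"dp":[0,-1.8,-4],"twist":[0,0,0],"grip":1},{"dp":[0,-1.8,-4],"twist":[0,0,0],"grip":1}]'
```

```text
time: 6.48
position: [0.5319, -0.3247, 0.1021]
eef_rot: [3.141, -0.0, -3.128]
ft_force: [0.4, 0.1, -1.6]
opening: 0.0169
finger_force: 60.7
```

```bash
python3 -m handwheel '[{"dp":[0,0,-2],"twist":[0,0,0],"grip":1},{"dp":[0,0,-4],"twist":[0,0,0],"grip":1},{"dp":[0,0,-4],"twist":[0,0,0],"grip":1}]'
python3 -m handwheel '[{"dp":[0,0,-2],"twist":[0,0,0],"grip":1},{"dp":[0,0,-4],"twist":[0,0,0],"grip":1},{"dp":[0,0,-4],"twist":[0,0,0],"grip":1}]'
```

```text
time: 6.73
position: [0.5319, -0.3247, 0.098]
eef_rot: [3.141, -0.001, -3.128]
ft_force: [-0.3, 0.4, -1.3]
opening: 0.0169
finger_force: 60.7
time: 6.98
position: [0.5319, -0.3247, 0.0941]
eef_rot: [3.141, -0.0, -3.128]
ft_force: [-0.2, -0.3, -2.7]
opening: 0.0172
finger_force: 60.7
```

```bash
python3 -m handwheel '[{"dp":[0,0,-2],"twist":[0,0,0],"grip":1},{"dp":[0,0,-4],"twist":[0,0,0],"grip":1},{"dp":[0,0,-4],"twist":[0,0,0],"grip":1}]'
```

```text
time: 7.23
position: [0.5322, -0.325, 0.0907]
eef_rot: [-3.141, 0.0, -3.128]
ft_force: [-1.0, -0.6, 0.7]
opening: 0.0174
finger_force: 60.9
```

The blade is on the slot floor. Now I turn clockwise.

```bash
python3 -m handwheel '[{"dp":[0,0,0],"twist":[0,0,-0.1],"grip":1},{"dp":[0,0,0],"twist":[0,0,-0.2],"grip":1},{"dp":[0.3,0.5,0],"twist":[0,0,-0.3],"grip":1},{"dp":[0.5,0.7,0],"twist":[0,0,-0.4],"grip":1}]'
python3 -m handwheel '[{"dp":[0.2,0.2,0],"twist":[0,0,-0.1],"grip":1},{"dp":[0.3,0.3,0],"twist":[0,0,-0.2],"grip":1},{"dp":[0.5,0.5,0],"twist":[0,0,-0.3],"grip":1},{"dp":[0.7,0.7,0],"twist":[0,0,-0.4],"grip":1}]'
python3 -c "
from h import *
s=status.get_state();print(s['torque'],s['ft_force'])"
```

```text
time: 7.57
position: [0.5325, -0.3237, 0.0906]
eef_rot: [3.141, -0.0, 2.75]
ft_force: [-1.4, 2.0, 2.3]
opening: 0.0172
finger_force: 61.2
time: 7.9
position: [0.5332, -0.3229, 0.0907]
eef_rot: [3.141, -0.001, 2.35]
ft_force: [-0.7, 2.3, 1.8]
opening: 0.0169
finger_force: 61.3
[0.5917755  0.20723838 0.15166847] [-0.72888184  2.33077661  1.84471568]
```

```bash
python3 -m handwheel '[{"dp":[0.3,0.2,0],"twist":[0,0,-0.1],"grip":1},{"dp":[0.6,0.4,0],"twist":[0,0,-0.2],"grip":1},{"dp":[0.8,0.5,0],"twist":[0,0,-0.3],"grip":1},{"dp":[1,0.5,0],"twist":[0,0,-0.4],"grip":1}]'
python3 -m handwheel '[{"dp":[0,0,0],"twist":[0,0,-0.1],"grip":1},{"dp":[0,0,0],"twist":[0,0,-0.2],"grip":1},{"dp":[0,0,0],"twist":[0,0,-0.25],"grip":1},{"dp":[0,0,0],"twist":[0,0,-0.25],"grip":1}]'
python3 -c "
from h import *
s=status.get_state();print(s['torque'],s['ft_force'])"
```

```text
time: 8.23
position: [0.5341, -0.3223, 0.0907]
eef_rot: [3.142, -0.001, 1.951]
ft_force: [-1.0, 2.4, 3.3]
opening: 0.0173
finger_force: 61.7
time: 8.57
position: [0.5347, -0.3223, 0.0907]
eef_rot: [3.141, -0.001, 1.703]
ft_force: [0.8, 3.5, 1.8]
opening: 0.0176
finger_force: 61.2
[ 0.82837856 -0.24462747 -0.01426659] [0.818089   3.49290286 1.75200253]
```

```bash
python3 -m handwheel '[{"dp":[0,0,0],"twist":[0,0,-0.05],"grip":1},{"dp":[0,0,0],"twist":[0,0,-0.08],"grip":1},{"dp":[0,0,0],"twist":[0,0,-0.08],"grip":1}]'
python3 - <<'E'
from h import *
s=status.get_state();print(s['torque'],s['ft_force'],s["eef_rot"])
p,d,m=cap("side");save("s6.png",cv2.resize(p[200:350,210:370],None,fx=3.7,fy=3.7,interpolation=cv2.INTER_CUBIC))
E
```

```text
time: 8.82
position: [0.5349, -0.3222, 0.0907]
eef_rot: [3.14, -0.001, 1.627]
ft_force: [1.6, 4.9, 1.9]
opening: 0.0175
finger_force: 61.7
[ 1.10933546 -0.64280692  0.87877003] [1.5758633  4.8504017  1.85042326] [ 3.14041666e+00 -9.57975981e-04  1.62699504e+00]
```

View pics/s6.png

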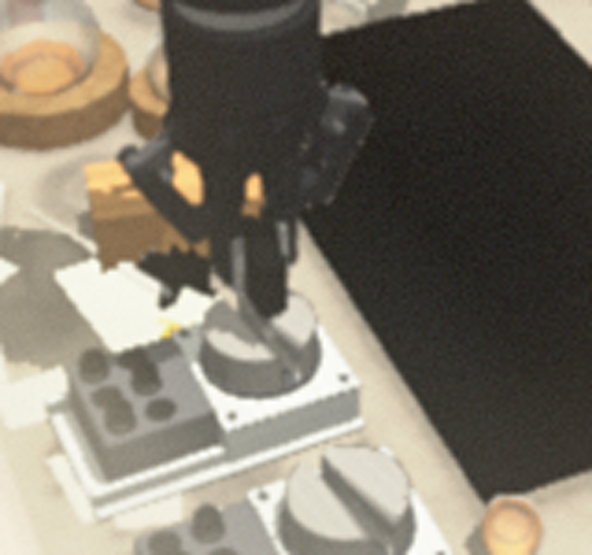

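The disc is at its stop (0.88 N m). The slot lies across, parallel to the locked one, and the rack is drawn up flush. I relax, release and lift.

```bash
python3 -m handwheel '[{"dp":[0,0.7,0],"twist":[0,0,0.06],"grip":1},{"dp":[0,0.7,0],"twist":[0,0,0.06],"grip":1},{"dp":[0,0.7,0],"twist":[0,0,0.06],"grip":0.7},{"dp":[0,0.7,0],"twist":[0,0,0.06],"grip":0.4},{"dp":[0,0.7,0],"twist":[0,0,0.06],"grip":0}]'
python3 -m handwheel '[{"dp":[0,0,0],"twist":[0,0,0],"grip":0},{"dp":[0,0,0],"twist":[0,0,0],"grip":0},{"dp":[0,0,0],"twist":[0,0,0],"grip":0},{"dp":[0,0,0],"twist":[0,0,0],"grip":0}]'
```

```text
time: 9.28
position: [0.534, -0.3226, 0.0904]
eef_rot: [-3.141, 0.0, 1.684]
ft_force: [-0.4, -0.1, -0.6]
opening: 0.0488
finger_force: 0.0
time: 9.62
position: [0.5343, -0.3223, 0.0905]
eef_rot: [-3.142, 0.0, 1.685]
ft_force: [-0.3, 0.9, -0.2]
opening: 0.0851
finger_force: 0.0
```

```bash
python3 -m handwheel '[{"dp":[0,0,15],"twist":[0,0,0],"grip":0},{"dp":[0,0,45],"twist":[0,0,0],"grip":0},{"dp":[0,0,80],"twist":[0,0,0],"grip":0},{"dp":[0,0,115],"twist":[0,0,0],"grip":0},{"dp":[0,0,150],"twist":[0,0,0],"grip":0}]'
python3 -m handwheel '[{"dp":[0,40,0],"twist":[0,0,0],"grip":0},{"dp":[0,80,0],"twist":[0,0,0],"grip":0},{"dp":[0,120,0],"twist":[0,0,0],"grip":0},{"dp":[0,150,0],"twist":[0,0,0],"grip":0},{"dp":[0,150,0],"twist":[0,0,0],"grip":0}]'
python3 - <<'E'
from h import *
p,d,m=cap("top");c=p[255:375,255:465];save("t7.png",cv2.resize(c,None,fx=3.7,fy=3.7,interpolation=cv2.INTER_CUBIC))
W=cloud(d,m);w=W[270:330,330:395].reshape(-1,3);h=w[(w[:,2]>.09)&(w[:,2]<.14)];print(len(h),h.mean(0),cv2.minAreaRect((h[:,:2]*1000).astype(np.float32)))
for u0,u1 in((340,395),(408,465)):
  w=W[318:365,u0:u1].reshape(-1,3);k=w[(w[:,2]>.034)&(w[:,2]<.044)];print(np.percentile(k[:,0],[2,50,98]))
E
```

```text
time: 10.03
position: [0.534, -0.322, 0.2422]
eef_rot: [-3.141, -0.0, 1.685]
ft_force: [0.2, -1.1, 0.4]
opening: 0.0853
finger_force: 0.0
time: 10.45
position: [0.5338, -0.1672, 0.241]
eef_rot: [3.142, -0.002, 1.689]
ft_force: [0.6, -0.4, -0.4]
opening: 0.0856
finger_force: 0.0
264 [ 0.53420776 -0.32698703  0.11944788] ((534.39111328125, -327.5030212402344), (18.363059997558594, 43.798004150390625), 6.853966236114502)
[0.43574418 0.46957773 0.50200065]
[0.43259807 0.46468715 0.49865081]
```

View pics/t7.png

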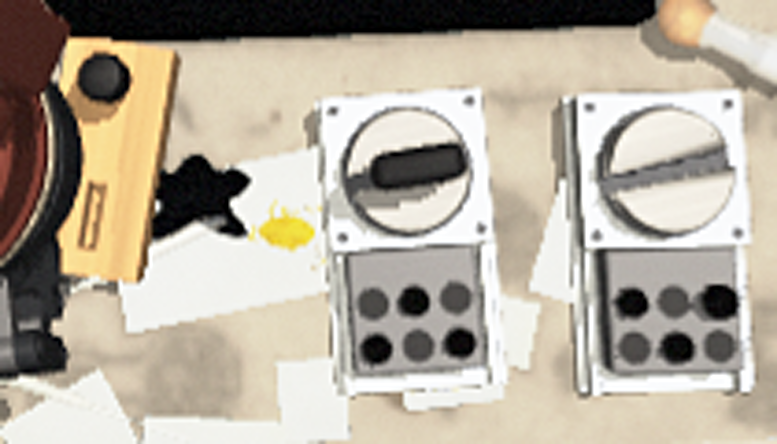

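The driver stands upright in the slot at crop (420,165), turned across. The left rack is flush and the right disc is unchanged, so I hand in.

```bash
python3 -c "
from h import *
print(r.close_job())"
```

```text
the job is handed in; nothing more can be done
None
```

The job is handed in, with no verdict returned: I turned the open disc clockwise to its stop, and in the last picture its rack is flush, the driver stands upright in the slot and the other disc is still locked.

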